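# Feed a rivet and hold the carriage in its notch under the press

### The arm

A 6-joint arm with a two-finger parallel gripper is mounted at the origin on the work surface. World frame = base frame: x ahead of the robot, y to its left, z up, the work surface at z = 0. Lengths are in m, angles in rad, forces in N, time in s.
With the tool pointing down it reaches from about 0.275 to 0.85 m from the base axis. Payload 19 kg.
Tool frame: the origin (TCP) lies on the mounting face of the last link; the fingertips stand 173 mm ahead of it and the grasp point (between the pads) lies 155 mm ahead of it; z points along the fingers, y is the direction in which the jaws open and shut (so a half turn about z gives the same grasp; the last joint's range is limited). The gripper opens to 85 mm and grips with 20 to 120 N. Pads are 22 mm wide; open, the fingers measure 114 mm over their backs; the gripper's body (76 mm by 85 mm) begins 54 mm behind the grasp point. The pads swing forward as they close: fully open they stand 13 mm farther back than shut.
Start: joints at [1.083, 0.15, 1.437, -0, 1.554, -0.134], TCP at [0.199, 0.539, 0.405] pointing down, gripper open.
Joint ranges: [-2.8, 2.8], [-0.68, 2.1], [0.12, 2.68], [-1.39, 4.53], [0.16, 2.79], [-2.81, 2.81]. Speed limits (rad/s): [1.89, 1.89, 2.22, 3.01, 3.01, 3.01].

### API

Orientations are given as [roll, pitch, yaw] about the fixed x, y, z axes, in that order (R = Rz(yaw) Ry(pitch) Rx(roll)).
In Python, from station import manip gives the robot as it stands.
- The arm moves only by the shell command python3 -m inch 'ROWS' [FORCE]. ROWS is JSON, a list that holds one entry, the list of rows, each a list of 5 numbers: the opening in per cent of the stroke, from 0 (shut) to 100 (fully open), then the shift along the tool's x, y, z in cm, then the turn about the tool's z in rad. In form: [[[fingers, tx, ty, tz, yaw], ...]]. A call has 1 to 20 rows; each row is the pose to reach, as a shift and turn from the pose commanded when the call began, along the tool's axes at that moment; what a row does not reach only later rows make up. A row lasts 1/12 s, in which the tool goes at most 41.7 mm and 7.16 degrees, less where a joint would pass 70% of its speed; a pose out of reach is approached as far as the arm can. A call with a gripper value outside its range is refused whole. The fingers move at their own pace and stop on an object; FORCE is the grip in N (left out, the last holds). Time passes only in rows, so rows that repeat a pose let the fingers close. It gives the time, the measured TCP pose, the force and the opening at its end, in the units of the state.
- manip.sense(): the state, without advancing time (a new reading comes with each control period).
- manip.get_image(name): name is "side" or "top" or "wrist"; returns the picture (420x560x3 uint8, red, green, blue); there is no depth.
- manip.camera_model(name): a dict with "fx", "fy", "cx", "cy" (pixels), "R" (3x3) and "t" (3): a world point X has camera coordinates R X + t. Camera axes: x right, y down, z forward; pixel columns grow to the right and rows downward; lengths in m; the calibration is good to about 2 mm. A picture is of the moment at which its call begins: read the wrist's pose just before it. camera_model takes no time and is no camera call; for the wrist camera it gives the pose at the moment of the call.
- manip.sign_off(): hands the job in, once; it reports no verdict.
The state is a dict: "time_s": time; "qpos": joint angles; "qvel": joint speeds; "joint_efforts": joint torques, N m; "tool_pos": TCP position; "ee_rot": TCP orientation; "contact_force": force on the tool from outside, world axes, zero at the start; "torque": the same for the moment, N m; "finger_gap": finger opening in m.
Only numpy, scipy, OpenCV 4.12 (cv2) and the standard library are available. Lean on these libraries where they do the work, as an engineer would, in place of code of your own. Each camera call takes 0.05 s, during which the arm holds its last target. There are 200 camera calls.

### The job

Get the strap riveting press ready: pull the feeder's knob all the way out, past its click to the stop, and push it fully home again. Then grip the upright handle of the carriage, slide the carriage along its rail towards the press until you feel its spring ball drop into the notch between the two ridges, and hold it there: finish while still gripping the handle, with the ball seated and the carriage still. Leave the other things on the counter where they are.

Things in the scene. Friction and masses are not known exactly. Their poses are not given: they have to be found in the camera images.
- rail: aluminium rail, 40 mm wide, 24 mm high, fixed to the counter. Origin on the counter under the rail's centre line. Its +y axis is the way the carriage slides towards the press; its x axis points level across the rail, from the robot's side to the far side. The press stands with the same axes
- press: green riveting press fixed over the rail, axes as the rail's. Origin on the counter under its ram, on the rail's centre line. A column stands behind the rail and an overhanging arm, 50 mm wide along the rail, reaches from it to 36 mm on the robot's side of the rail's centre line; top 230 mm above the counter, arm and ram down to 72 mm. The feeder box stands 155 mm farther along +y. Keep the gripper clear of it
- carriage: steel carriage on the rail, a plate 190 mm long, 50 mm wide, top 39 mm above the counter, with an upright black handle on the end away from the press and a low round die on the other end. Origin on the rail's top under the handle; axes as the rail's. It slides along the rail's +y (free travel 180 mm) with about 1 N of friction, and stays where it is left
- carriage_handle (a point): grip point on the carriage's upright handle, a block 24 mm across the rail, 30 mm along it, rising from 39 to 109 mm above the counter; the point is on its vertical axis, 82 mm above the counter. The handle is clear all round and above
- plunger (a point): axis of the carriage's spring ball plunger, a brass barrel 18 mm dia on the robot's side, 60 mm ahead of the handle and 37 mm beside the rail's centre line, at the height of the rail's top. From 13 to 7 mm before the notch the ball climbs a ridge (up to about 6 N against the push), then drops in; let go within 5 mm of the notch, the ball draws the carriage to within 1.5 mm
- notch (a point): middle of the notch between two steel cross ridges on the strip at the foot of the press, on the robot's side of the rail; the plunger must come to stand over it (the carriage's die is then under the ram). The ridges' crests lie about 7 mm before and 7 mm after it along the rail. The carriage starts at least 60 mm short of the notch and can run at least 30 mm past
- feed_knob (a joint): how far the feeder's knob is pulled out, m: 0 fully home (at the start), 0.045 at the outer stop. A ball detent holds it home (up to about 6 N over its first 13 mm) and another clicks between 27 and 39 mm; friction about 1 N otherwise; it stays where it is left
- feed_grip (a point): centre of the feeder's black knob, a paddle on a 12 mm rod at the front of the green feeder box beside the press, 72 mm above the counter: 24 mm wide (flat sides facing the rail's +y and -y), 14 mm thick, 40 mm high. It pulls out along the rail's -x. When home it stands 42 mm off the box's face; the box is 94 mm high, a hopper 177 mm high stands on it 98 mm behind the knob
- spool: bystander, loose on the counter, to be left alone: thread spool, 40 mm dia, 45 mm high, standing; origin at its underside
- tin: bystander, loose on the counter, to be left alone: flat round polish tin, 70 mm dia, 25 mm high; origin at its underside
- glue: bystander, loose on the counter, to be left alone: small glue bottle, 34 mm dia, 85 mm high, standing; origin at its underside
- rivet_cup: bystander, loose on the counter, to be left alone: steel cup, 64 mm dia, 45 mm high; origin at its underside
- hammer: bystander, loose on the counter, to be left alone: hammer, 260 mm, lying; origin at its underside
- screwdriver: bystander, loose on the counter, to be left alone: screwdriver, 170 mm, lying; origin at its underside

How it is judged:
On the way, in this order (a step that is already met when the one before it is completed fails the run):
1. the feeder's knob is pulled out to its stop (value of joint feed_knob above 0.041 m), for 0.1 s.
2. the feeder's knob is pushed fully home (value of joint feed_knob below 0.003 m), for 0.2 s.
3. the carriage is gripped with its ball in the notch (horizontal distance between plunger and notch below 0.0025 m and contact force between the fingers and carriage above 4 N), for 0.2 s.
At the end, for the whole second after the job is handed in: the plunger stands within 2.5 mm of the middle of the notch, the fingers hold the carriage with more than 4 N, the carriage is still (under 10 mm/s), and the feeder's knob is within 3 mm of fully home (all of step 3 and linear speed of carriage below 0.01 m/s and value of joint feed_knob below 0.003 m); the arm keeps its last pose, push and grip.
It fails at once if one of the loose things on the counter is moved more than 20 mm (distance of any of spool, tin, glue, rivet_cup, hammer, screwdriver from where it was at the start of the episode above 0.02 m).
It also fails if it takes over 67 s, if anything falls off the work surface, if the arm or the gripper's body presses on something with over 40 N, if the wrist force passes 120 N, or if a joint passes its speed limit or range.

## Working session

There is one attempt and no reset: what is moved stays moved. The work goes in short steps, Python scripts to look and compute and a shell command to move; the robot and the scene stay as the last step left them, time stands still between calls to the robot, and variables do not carry over. Pictures are saved under pics/ and viewed, about 8 in all and at most 12, crops included, and the job is handed in when it is done.

```bash
mkdir -p pics; ls; python3 - <<'E'
from station import manip
import cv2,numpy as np
print(manip.sense())
for n in("side","top"):
    m=manip.camera_model(n);print(n,m)
    cv2.imwrite(f"pics/{n}0.png",cv2.resize(manip.get_image(n)[:,:,::-1],(800,600),interpolation=cv2.INTER_CUBIC))
E
```

```text
pics
{'time_s': 0.0, 'qpos': array([ 1.08300650e+00,  1.50957158e-01,  1.43800407e+00, -1.24753072e-05,
        1.55378426e+00, -1.33969454e-01]), 'qvel': array([-0.00143891, -0.00051055,  0.00082081, -0.0007469 ,  0.00054163,
        0.00093893]), 'joint_efforts': array([-1.16412139e-03, -7.13045454e+01, -5.70878434e+01, -2.01421922e-04,
        8.77505896e-03, -2.60521358e-05]), 'tool_pos': array([0.199215  , 0.53934829, 0.40410519]), 'ee_rot': array([-3.14044848e+00, -1.41621893e-04,  2.78777242e+00]), 'contact_force': array([-0.35775462,  0.4934388 , -0.32605604]), 'torque': array([-0.05496658, -0.02264455,  0.01002768]), 'finger_gap': 0.08549600058647612}
side {'fx': 447.36538892505536, 'fy': 447.36538892505536, 'cx': 276.44798252191407, 'cy': 211.9427294202036, 'R': array([[ 0.98647783, -0.16338275,  0.01294449],
       [-0.1027972 , -0.67831434, -0.72754546],
       [ 0.12764882,  0.71637681, -0.68593735]]), 't': array([-0.5820816 ,  0.08868907,  1.1809929 ])}
top {'fx': 482.2586693382994, 'fy': 482.2586693382994, 'cx': 277.72197270736456, 'cy': 214.1748870577245, 'R': array([[-0.01442444, -0.99988333,  0.00502615],
       [-0.99515999,  0.01386728, -0.09728455],
       [ 0.0972035 , -0.0064051 , -0.99524392]]), 't': array([-0.01691826,  0.62005773,  1.2892759 ])}
```

View pics/side0.png

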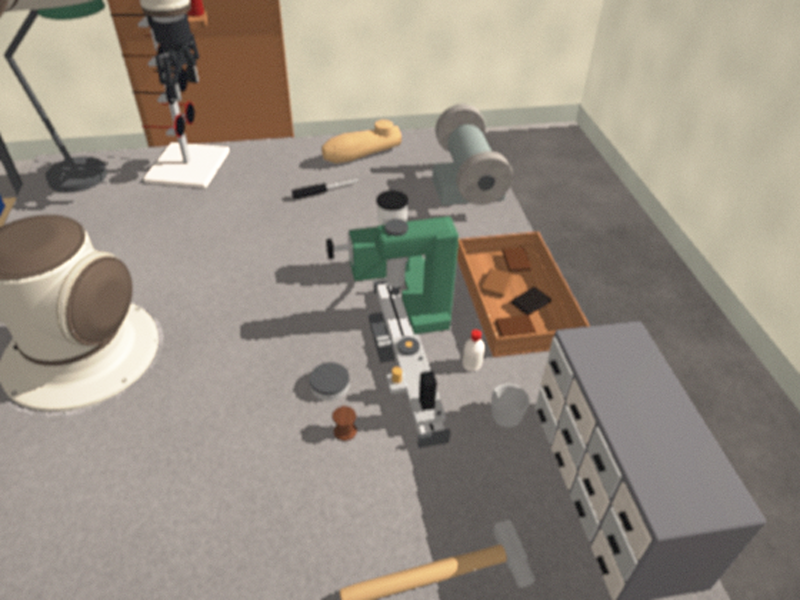

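View pics/top0.png

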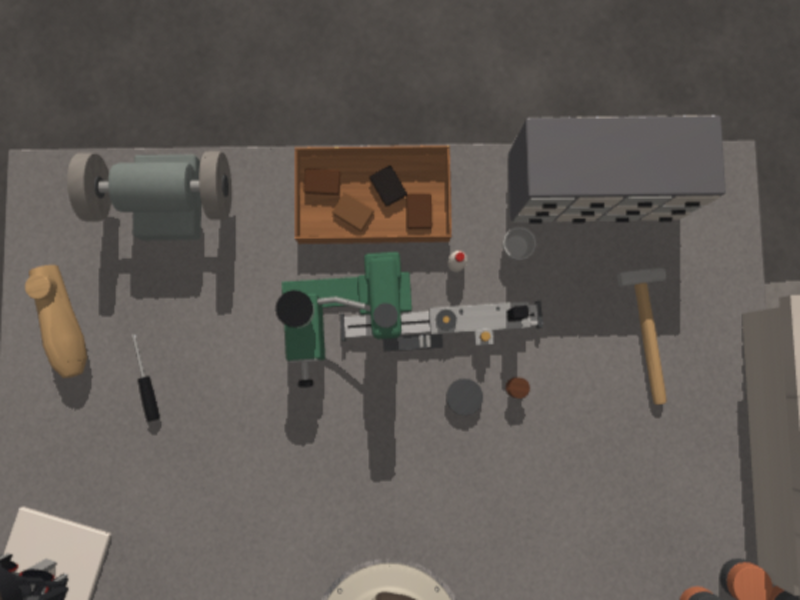

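```bash
cat > h.py <<'E'
from station import manip
import numpy as np
def hit(m,u,v,z):
    R=np.array(m["R"]);t=np.array(m["t"]);c=-R.T@t
    d=R.T@np.array([(u-m["cx"])/m["fx"],(v-m["cy"])/m["fy"],1]);return c+d*(z-c[2])/d[2]
def proj(m,X):
    p=np.array(m["R"])@X+m["t"];return np.array([m["fx"]*p[0]/p[2]+m["cx"],m["fy"]*p[1]/p[2]+m["cy"]])
E
python3 - <<'E'
from h import *
import cv2
T=manip.camera_model("top");S=manip.camera_model("side")
for n,u,v,z in[("knobtop",306,383,.092),("handletop",517,313,.109),("notch",425,341,.02),("plungertip",486,337,.05),("railR",540,312,.024),("railL",344,325,.024),("ram arm tip",385,333,.23),("tin",464,397,.025),("spool",518,387,.045)]:
    print(n,hit(T,u*.7,v*.7,z).round(4))
for n,u,v,z in[("knob",331,248,.072),("handletop",428,376,.109),("plunger tip",397,371,.05)]:
    print("S",n,hit(S,u*.7,v*.7,z).round(4))
a=manip.get_image("top")[:,:,::-1]
cv2.imwrite("pics/c1.png",cv2.resize(a[195:285,190:390],(800,360),interpolation=cv2.INTER_CUBIC))
E
```

```text
knobtop [0.4764 0.1404 0.092 ]
handletop [ 0.5963 -0.2415  0.109 ]
notch [ 0.5524 -0.0791  0.02  ]
plungertip [ 0.5569 -0.1925  0.05  ]
railR [ 0.6049 -0.3013  0.024 ]
railL [0.5851 0.076  0.024 ]
ram arm tip [ 0.5566 -0.0048  0.23  ]
tin [ 0.4448 -0.151   0.025 ]
spool [ 0.4626 -0.2506  0.045 ]
S knob [0.4816 0.1444 0.072 ]
S handletop [ 0.6005 -0.2471  0.109 ]
S plunger tip [ 0.5632 -0.1797  0.05  ]
```

View pics/c1.png

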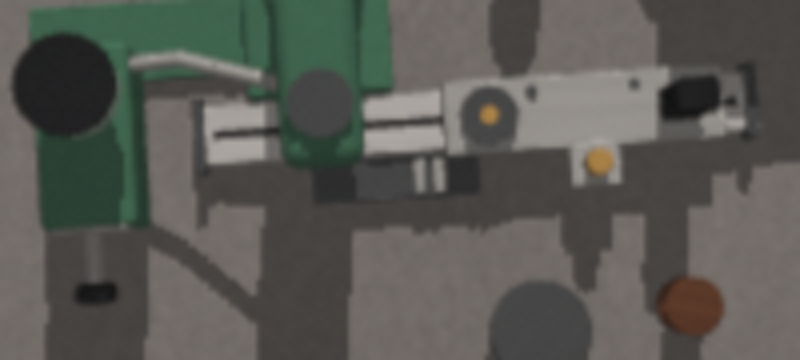

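```bash
cat >> h.py <<'E'
from scipy.spatial.transform import Rotation as Ro
def go(xyz,yaw):
    """shift (cm) along tool axes and turn to bring GRASP POINT to xyz, tool down"""
    s=manip.sense();R=Ro.from_euler("xyz",s["ee_rot"])
    d=R.inv().apply(np.array(xyz)+[0,0,.155]-s["tool_pos"])*100
    w=(R.inv()*Ro.from_euler("xyz",[np.pi,0,yaw])).as_rotvec()
    print("shift",d.round(2),"turn",w.round(3),"t",s["time_s"])
E
python3 - <<'E'
from h import *
T=manip.camera_model("top")
f=lambda u,v,z:print(u,v,hit(T,190+u/4,195+v/4,z).round(4))
for p in[(96,293,.092),(697,97,.109),(420,175,.024),(438,175,.024),(600,160,.05),(445,83,.039),(660,68,.039),(445,155,.039),(660,138,.039),(205,106,.024),(205,166,.024),(489,115,.045)]:f(*p)
go([.478,.142,.25],3.197)
E
```

```text
96 293 [0.476  0.1409 0.092 ]
697 97 [ 0.5959 -0.2475  0.109 ]
420 175 [ 0.5522 -0.072   0.024 ]
438 175 [ 0.552  -0.0844  0.024 ]
600 160 [ 0.5593 -0.192   0.05  ]
445 83 [ 0.6137 -0.0895  0.039 ]
660 68 [ 0.6219 -0.236   0.039 ]
445 155 [ 0.5648 -0.0886  0.039 ]
660 138 [ 0.5742 -0.2346  0.039 ]
205 106 [0.6016 0.0746 0.024 ]
205 166 [0.5604 0.0749 0.024 ]
489 115 [ 0.591  -0.1185  0.045 ]
shift [-39.92 -27.62  -0.06] turn [-0.001 -0.    -0.409] t 0.15
```

```bash
python3 -m inch '[[[100,-10,-7,0,-0.1],[100,-20,-14,0,-0.2],[100,-30,-21,0,-0.3],[100,-39.9,-27.6,0,-0.409],[100,-39.9,-27.6,0,-0.409],[100,-39.9,-27.6,0,-0.409],[100,-39.9,-27.6,0,-0.409],[100,-39.9,-27.6,0,-0.409],[100,-39.9,-27.6,0,-0.409],[100,-39.9,-27.6,0,-0.409],[100,-39.9,-27.6,0,-0.409],[100,-39.9,-27.6,0,-0.409],[100,-39.9,-27.6,0,-0.409],[100,-39.9,-27.6,0,-0.409],[100,-39.9,-27.6,0,-0.409],[100,-39.9,-27.6,0,-0.409],[100,-39.9,-27.6,0,-0.409]]]' 40
python3 - <<'E'
from h import *
import cv2,pickle
m=manip.camera_model("wrist");pickle.dump(m,open("w1.pkl","wb"))
a=manip.get_image("wrist")[:,:,::-1]
for X in([.478,.142,.092],[.596,-.247,.109],[.552,-.078,.024]):print(proj(m,np.array(X))/.7)
cv2.imwrite("pics/w1.png",cv2.resize(a,(800,600),interpolation=cv2.INTER_CUBIC))
E
```

```text
time_s: 1.57
tool_pos: [0.4774, 0.1431, 0.4048]
ee_rot: [-3.142, 0.0, -3.085]
contact_force: [-0.3, 0.4, -0.4]
finger_gap: 0.0854
[386.81018389 281.45437626]
[-288.88692802  447.94049034]
[ 78.92882424 341.77005864]
```

View pics/w1.png

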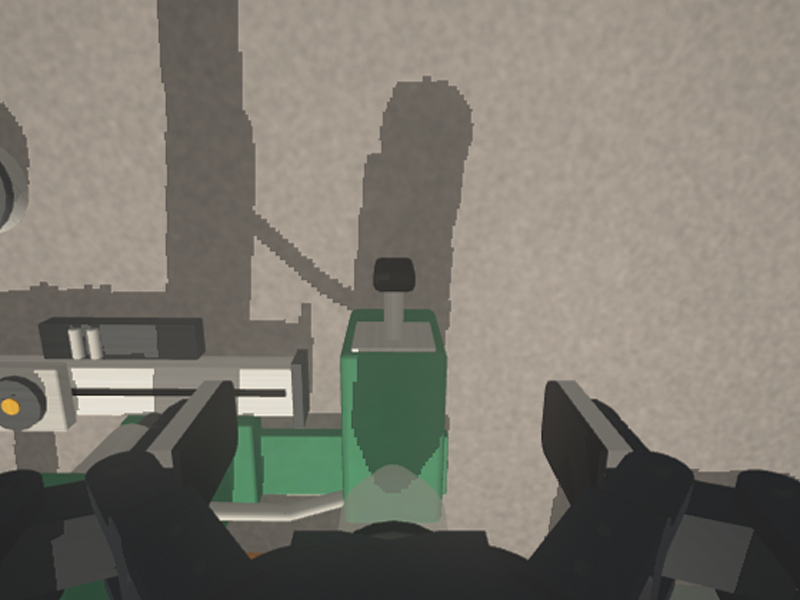

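```bash
python3 - <<'E'
from h import *
import pickle
m=pickle.load(open("w1.pkl","rb"))
for p in[(394,271,.092),(394,291,.052),(84.5,343,.024),(72,392,.024),(285,393,.024),(12,406,.045),(300,358,.024),(297,417,.024)]:print(p,hit(m,p[0]*.7,p[1]*.7,p[2]).round(4))
x,y=hit(m,394*.7,272*.7,.092)[:2]
go([x,y,.075],3.197)
E
```

```text
(394, 271, 0.092) [0.4717 0.1457 0.092 ]
(394, 291, 0.052) [0.4938 0.1474 0.052 ]
(84.5, 343, 0.024) [ 0.5527 -0.0741  0.024 ]
(72, 392, 0.024) [ 0.5925 -0.0874  0.024 ]
(285, 393, 0.024) [0.5844 0.0714 0.024 ]
(12, 406, 0.045) [ 0.5948 -0.1174  0.045 ]
(300, 358, 0.024) [0.5556 0.0823 0.024 ]
(297, 417, 0.024) [0.6038 0.0805 0.024 ]
shift [ 0.5   0.29 17.48] turn [0.    0.    0.001] t 1.6167
```

```bash
python3 -m inch '[[[100,0.2,0.3,4,0],[100,0.2,0.3,8,0],[100,0.2,0.3,12,0],[100,0.2,0.3,16,0],[100,0.2,0.3,17.4,0],[100,0.2,0.3,17.4,0],[100,0.2,0.3,17.4,0],[60,0.2,0.3,17.4,0],[0,0.2,0.3,17.4,0],[0,0.2,0.3,17.4,0],[0,0.2,0.3,17.4,0],[0,0.2,0.3,17.4,0],[0,0.2,0.3,17.4,0],[0,0.2,0.3,17.4,0],[0,0.2,0.3,17.4,0]]]' 40
python3 - <<'E'
from h import *
import cv2
s=manip.sense();print(s["contact_force"],s["tool_pos"],s["finger_gap"])
cv2.imwrite("pics/w2.png",cv2.resize(manip.get_image("wrist")[:,:,::-1],(560,420)))
E
```

```text
time_s: 2.87
tool_pos: [0.4758, 0.1455, 0.2314]
ee_rot: [3.141, 0.001, -3.086]
contact_force: [-2.4, 5.3, 7.0]
finger_gap: 0.0235
[-2.42471328  5.27988807  6.99476035] [0.47580875 0.14545626 0.23141886] 0.02346215691709378
```

View pics/w2.png

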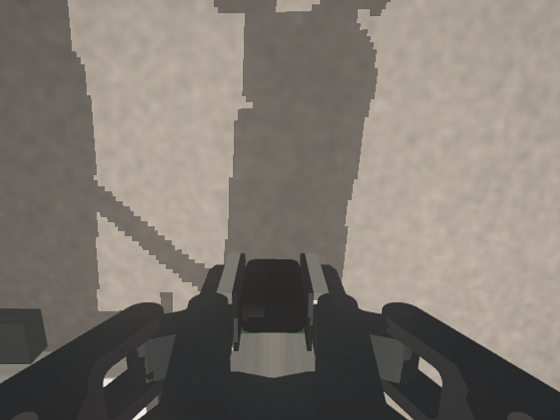

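```bash
python3 -m inch '[[[0,0.5,0,0,0],[0,1,0,0,0],[0,1.5,0,0,0],[0,2,0,0,0],[0,2.5,0,0,0],[0,3,0,0,0],[0,3.5,0,0,0],[0,4,0,0,0],[0,4.4,0,0,0],[0,4.7,0,0,0],[0,4.7,0,0,0],[0,4.7,0,0,0],[0,4.7,0,0,0]]]' 60
python3 - <<'E'
from h import *
import cv2
s=manip.sense();print(s["contact_force"],s["tool_pos"],s["finger_gap"])
cv2.imwrite("pics/w3.png",cv2.resize(manip.get_image("wrist")[:,:,::-1],(560,420)))
E
```

```text
time_s: 4.0
tool_pos: [0.43, 0.143, 0.2316]
ee_rot: [3.14, 0.005, -3.087]
contact_force: [17.1, 10.0, -7.4]
finger_gap: 0.023
[17.07764052  9.99906476 -7.44870386] [0.43002266 0.14298828 0.23160688] 0.022997562602506745
```

View pics/w3.png

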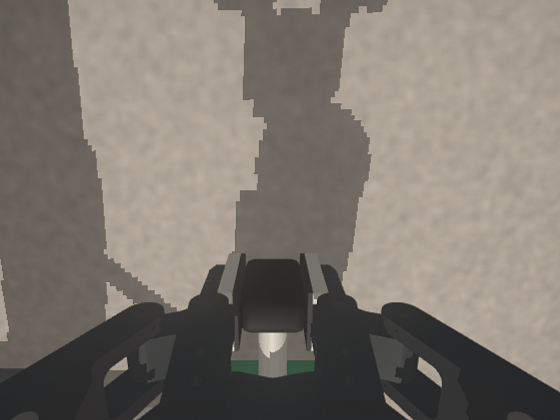

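The knob is still in the pads, unslipped, and the 17 N resistance shows it is at the stop. Pushing home.

```bash
python3 -m inch '[[[0,-0.6,0,0,0],[0,-1.2,0,0,0],[0,-1.8,0,0,0],[0,-2.4,0,0,0],[0,-3,0,0,0],[0,-3.6,0,0,0],[0,-4.2,0,0,0],[0,-4.6,0,0,0],[0,-4.85,0,0,0],[0,-4.85,0,0,0],[0,-4.85,0,0,0],[0,-4.85,0,0,0],[0,-4.85,0,0,0]]]' 60
python3 - <<'E'
from h import *
import cv2
s=manip.sense();print(s["contact_force"],s["tool_pos"],s["finger_gap"])
E
```

```text
time_s: 5.13
tool_pos: [0.4764, 0.1455, 0.2314]
ee_rot: [3.141, -0.002, -3.086]
contact_force: [-18.7, 3.7, 20.4]
finger_gap: 0.0228
[-18.69661133   3.70870652  20.36046392] [0.47644394 0.14554631 0.2314305 ] 0.022832296166730704
```

```bash
python3 -m inch '[[[0,0.1,0,0,0],[60,0.1,0,0,0],[100,0.1,0,0,0],[100,0.1,0,0,0],[100,0.1,0,0,0],[100,0.1,0,0,0],[100,0.1,0,-1,0],[100,0,-0.1,-5,0],[100,0,-0.2,-9,0],[100,-0.05,-0.3,-13,0],[100,-0.05,-0.3,-17.4,0],[100,-0.05,-0.3,-17.4,0],[100,-0.05,-0.3,-17.4,0],[100,-0.05,-0.3,-17.4,0]]]' 40
python3 - <<'E'
from h import *
import cv2
b=cv2.resize(manip.get_image("wrist")[:,:,::-1],(800,600),interpolation=cv2.INTER_CUBIC)
a=cv2.imread("pics/w1.png")
for i in(a,b):
    k=i[200:330,340:450].max(2)<50;r,c=np.nonzero(k);print(r.min()+200,r.max()+200,c.min()+340,c.max()+340,r.mean()+200)
# rail frame: th and handle estimate
th=.055
go([.597,-.245,.25],np.pi+th-np.pi/2)
go([.597,-.245,.25],np.pi+th+np.pi/2)
print(manip.sense()["qpos"])
E
```

```text
time_s: 6.3
tool_pos: [0.4777, 0.1422, 0.4049]
ee_rot: [-3.142, 0.0, -3.086]
contact_force: [0.2, -0.6, -0.5]
finger_gap: 0.0853
259 290 375 411 286.4255319148936
259 290 376 414 279.5
shift [ -9.78 -39.32  -0.09] turn [-1.000e-03 -1.000e-03  1.571e+00] t 6.35
shift [ -9.78 -39.32  -0.09] turn [ 1.000e-03 -1.000e-03 -1.571e+00] t 6.35
[ 1.34624432e-01 -9.65886850e-03  1.60949012e+00 -7.63654694e-05
  1.54288896e+00 -1.49135031e+00]
```

```bash
python3 -m inch '[[[100,2,-3.5,0,0.12],[100,2,-7,0,0.24],[100,2,-10.5,0,0.36],[100,2,-14,0,0.48],[100,2,-17.5,0,0.6],[100,2,-21,0,0.72],[100,2,-24.5,0,0.84],[100,2,-28,0,0.96],[100,2,-31.5,0,1.08],[100,2,-35,0,1.2],[100,0,-39.3,0,1.32],[100,-3,-39.3,0,1.44],[100,-6,-39.3,0,1.571],[100,-9.8,-39.3,0,1.571],[100,-9.8,-39.3,0,1.571],[100,-9.8,-39.3,0,1.571],[100,-9.8,-39.3,0,1.571],[100,-9.8,-39.3,0,1.571]]]' 40
python3 - <<'E'
from h import *
import cv2,pickle
m=manip.camera_model("wrist");pickle.dump(m,open("w4.pkl","wb"))
a=manip.get_image("wrist")[:,:,::-1]
for X in([.597,-.245,.109],[.5525,-.0765,.024]):print(proj(m,np.array(X))/.7)
cv2.imwrite("pics/w4.png",cv2.resize(a,(800,600),interpolation=cv2.INTER_CUBIC))
E
```

```text
time_s: 7.85
tool_pos: [0.5967, -0.2447, 0.4044]
ee_rot: [-3.141, -0.0, 1.626]
contact_force: [0.3, -0.8, 0.3]
finger_gap: 0.0855
[389.26784782 289.55290024]
[330.93083428 -19.66085201]
```

View pics/w4.png

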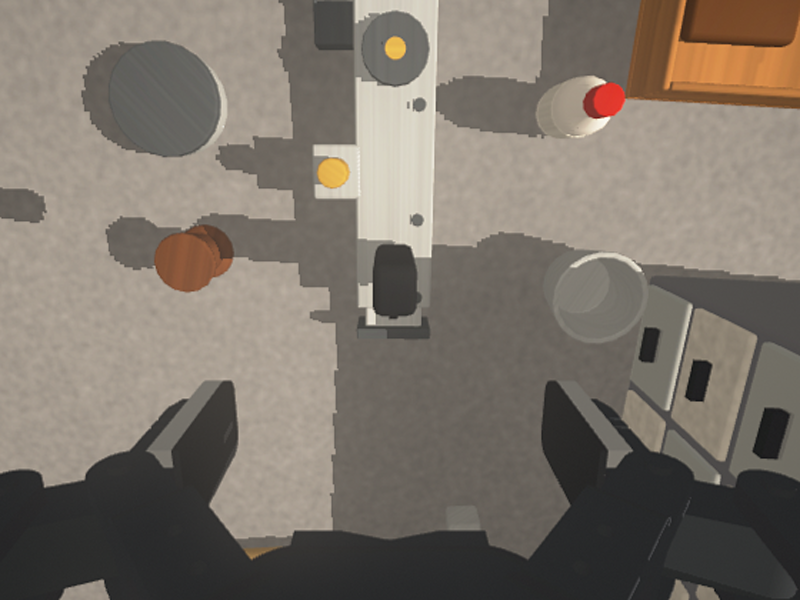

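```bash
python3 - <<'E'
from h import *
import pickle
m=pickle.load(open("w4.pkl","rb"))
R=np.array(m["R"]);print("cam",-R.T@m["t"],"axis",R[2],m["fx"])
for p in[(395,245,.109),(395,316,.109),(395,245,.039),(395,316,.039),(333,173,.05),(395,48,.045),(373,280,.109),(417,280,.109)]:print(p,hit(m,p[0]*.7,p[1]*.7,p[2]).round(4))
th=.055;Y=np.array([-np.sin(th),np.cos(th)]);
n=np.array([.5525,-.0763]);print("handle at notch ~",n-60e-3*Y+.037*np.array([Y[1],-Y[0]]))
E
```

```text
cam [ 0.59329395 -0.17637946  0.37431054] axis [ 0.01397729 -0.26929835 -0.96295536] 359.47349074254925
(395, 245, 0.109) [ 0.5987 -0.2209  0.109 ]
(395, 316, 0.109) [ 0.6009 -0.2596  0.109 ]
(395, 245, 0.039) [ 0.6001 -0.2326  0.039 ]
(395, 316, 0.039) [ 0.6029 -0.2816  0.039 ]
(333, 173, 0.05) [ 0.5593 -0.1884  0.05  ]
(395, 48, 0.045) [ 0.5933 -0.1155  0.045 ]
(373, 280, 0.109) [ 0.5881 -0.2402  0.109 ]
(417, 280, 0.109) [ 0.6114 -0.239   0.109 ]
handle at notch ~ [ 0.59274239 -0.1341753 ]
```

```bash
python3 - <<'E'
from h import *
m=manip.camera_model("wrist")
print("glue",hit(m,603*.7,100*.7,.085),"cup",hit(m,600*.7,297*.7,.045))
go([.599,-.247,.082],1.626)
E
```

```text
glue [ 0.70456217 -0.14202863  0.085     ] cup [ 0.73841403 -0.25930184  0.045     ]
shift [-0.23  0.23 16.79] turn [-0.  0. -0.] t 7.9
```

```bash
python3 -m inch '[[[100,-0.2,0.2,4,0],[100,-0.2,0.2,8,0],[100,-0.2,0.2,12,0],[100,-0.2,0.2,15,0],[100,-0.2,0.2,16.8,0],[100,-0.2,0.2,16.8,0],[100,-0.2,0.2,16.8,0],[60,-0.2,0.2,16.8,0],[0,-0.2,0.2,16.8,0],[0,-0.2,0.2,16.8,0],[0,-0.2,0.2,16.8,0],[0,-0.2,0.2,16.8,0],[0,-0.2,0.2,16.8,0],[0,-0.2,0.2,16.8,0],[0,-0.2,0.2,16.8,0]]]' 40
python3 - <<'E'
from h import *
import cv2,pickle
s=manip.sense();print(s["contact_force"],s["tool_pos"],s["finger_gap"])
m=manip.camera_model("wrist");pickle.dump(m,open("w5.pkl","wb"))
cv2.imwrite("pics/w5.png",cv2.resize(manip.get_image("wrist")[:,:,::-1],(800,600),interpolation=cv2.INTER_CUBIC))
E
```

```text
time_s: 9.15
tool_pos: [0.5994, -0.2468, 0.2375]
ee_rot: [-3.141, 0.001, 1.626]
contact_force: [-4.7, 0.9, 7.7]
finger_gap: 0.0236
[-4.71153283  0.89173096  7.73141842] [ 0.59937916 -0.24679576  0.23748195] 0.02361930363489611
```

View pics/w5.png

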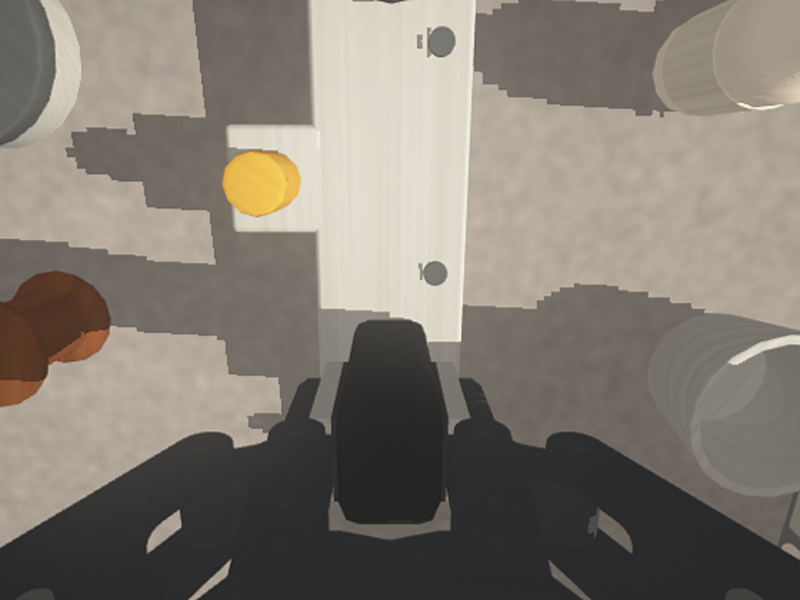

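```bash
python3 -m inch '[[[0,0.7,0,0,0],[0,1.4,0,0,0],[0,2.1,0,0,0],[0,2.8,0,0,0],[0,3.5,0,0,0],[0,4.2,0,0,0],[0,4.9,0,0,0],[0,5.6,0,0,0],[0,6.3,0,0,0],[0,7,0,0,0],[0,7.7,0,0,0],[0,8.5,0,0,0],[0,8.5,0,0,0],[0,8.5,0,0,0],[0,8.5,0,0,0]]]' 60
python3 - <<'E'
from h import *
import cv2,pickle
s=manip.sense();print(s["contact_force"],s["tool_pos"],s["finger_gap"])
m=manip.camera_model("wrist");pickle.dump(m,open("w6.pkl","wb"))
cv2.imwrite("pics/w6.png",cv2.resize(manip.get_image("wrist")[0:210,70:350,::-1],(800,600),interpolation=cv2.INTER_CUBIC))
E
```

```text
time_s: 10.45
tool_pos: [0.5949, -0.1616, 0.2375]
ee_rot: [3.141, 0.0, 1.626]
contact_force: [-2.3, -0.1, 7.0]
finger_gap: 0.0235
[-2.26348383 -0.11250917  6.95549137] [ 0.59491439 -0.1616496   0.23751793] 0.023519918078017333
```

View pics/w6.png

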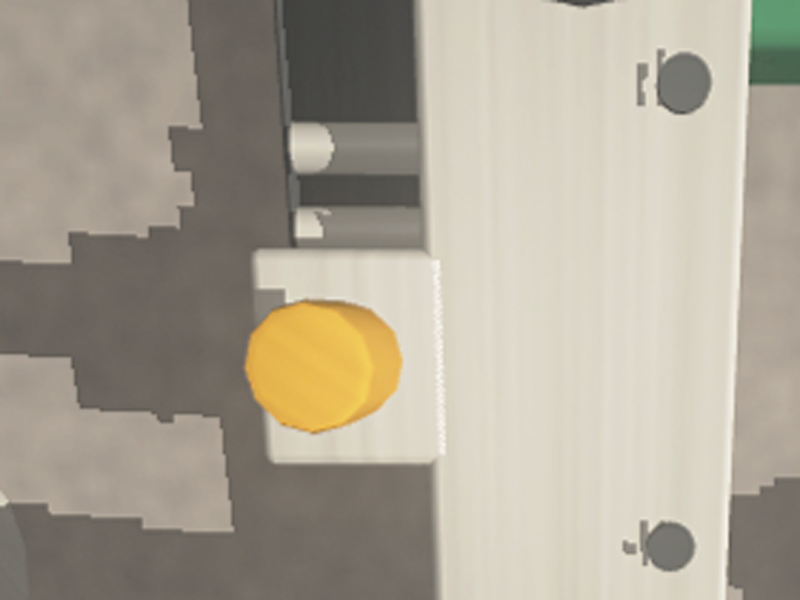

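```bash
python3 - <<'E'
from h import *
import pickle
m=pickle.load(open("w6.pkl","rb"));k=2.857
th=.055;Y=np.array([-np.sin(th),np.cos(th),0])
print("handle-based plunger s",np.dot([.5949,-.1616,0],Y)+.06)
for n,u,v,z in[("far",370,148,.012),("far",370,148,.02),("far",370,148,.024),("near",370,226,.02),("blk+",340,250,.03),("blk-",340,463,.03),("blk+",340,250,.036),("blk-",340,463,.036),("tip",308,367,.045),("tip",308,367,.055)]:
    X=hit(m,70+u/k,v/k,z);print(n,z,X.round(4),"s",np.dot(X,Y).round(4))
R=np.array(m["R"]);print(-R.T@m["t"])
E
```

```text
handle-based plunger s -0.1340586480215985
far 0.012 [ 0.5536 -0.0678  0.012 ] s -0.0981
far 0.02 [ 0.5552 -0.0688  0.02  ] s -0.0992
far 0.024 [ 0.5559 -0.0693  0.024 ] s -0.0998
near 0.02 [ 0.5552 -0.0812  0.02  ] s -0.1116
blk+ 0.03 [ 0.5522 -0.0859  0.03  ] s -0.1161
blk- 0.03 [ 0.5519 -0.1208  0.03  ] s -0.151
blk+ 0.036 [ 0.5535 -0.0861  0.036 ] s -0.1164
blk- 0.036 [ 0.5533 -0.1199  0.036 ] s -0.1501
tip 0.045 [ 0.5505 -0.1039  0.045 ] s -0.134
tip 0.055 [ 0.553  -0.1033  0.055 ] s -0.1335
[ 0.59150874 -0.09330963  0.20734267]
```

```bash

f(){ grep -E 'tool_pos|contact_force'; }
python3 -m inch '[[[0,0.4,0,0,0],[0,0.8,0,0,0],[0,1.2,0,0,0],[0,1.2,0,0,0]]]' 60|f
python3 -m inch '[[[0,0.2,0,0,0],[0,0.2,0,0,0]]]'|f
python3 -m inch '[[[0,0.2,0,0,0],[0,0.2,0,0,0]]]'|f
python3 -m inch '[[[0,0.2,0,0,0],[0,0.2,0,0,0]]]'|f
python3 -m inch '[[[0,0.2,0,0,0],[0,0.2,0,0,0]]]'|f
python3 -m inch '[[[0,0.2,0,0,0],[0,0.2,0,0,0]]]'|f
python3 -m inch '[[[0,0.2,0,0,0],[0,0.2,0,0,0]]]'|f
```

```text
tool_pos: [0.5943, -0.1493, 0.2375]
contact_force: [-1.3, -0.5, 6.2]
tool_pos: [0.5942, -0.1477, 0.2375]
contact_force: [-1.1, 0.5, 7.5]
tool_pos: [0.5941, -0.146, 0.2375]
contact_force: [-0.9, -3.7, 5.2]
tool_pos: [0.594, -0.144, 0.2375]
contact_force: [-1.4, -2.2, 6.3]
tool_pos: [0.5939, -0.1419, 0.2376]
contact_force: [-0.3, -0.5, 6.7]
tool_pos: [0.5938, -0.1397, 0.2376]
contact_force: [-1.3, 1.8, 7.1]
tool_pos: [0.5937, -0.1375, 0.2376]
contact_force: [-0.7, 3.8, 7.1]
```

```bash

f(){ grep -E 'tool_pos|contact_force'; }
python3 -m inch '[[[0,0.1,0,0,0],[0,0.1,0,0,0],[0,0.1,0,0,0]]]'|f
python3 -m inch '[[[0,0.1,0,0,0],[0,0.1,0,0,0],[0,0.1,0,0,0]]]'|f
python3 -m inch '[[[0,0.1,0,0,0],[0,0.1,0,0,0],[0,0.1,0,0,0]]]'|f
python3 -m inch '[[[0,0.05,0,0,0],[0,0.05,0,0,0],[0,0.05,0,0,0]]]'|f
```

```text
tool_pos: [0.5936, -0.1365, 0.2376]
contact_force: [-0.8, 5.5, 7.7]
tool_pos: [0.5936, -0.1356, 0.2375]
contact_force: [-1.4, 3.8, 7.6]
tool_pos: [0.5935, -0.1348, 0.2375]
contact_force: [-1.1, 0.7, 6.7]
tool_pos: [0.5935, -0.1344, 0.2375]
contact_force: [-1.0, 0.1, 6.8]
```

```bash
python3 -m inch '[[[0,0.02,0,0,0],[0,0.02,0,0,0],[0,0.02,0,0,0],[0,0.02,0,0,0],[0,0.02,0,0,0],[0,0.02,0,0,0]]]'
python3 - <<'E'
from h import *
import cv2
a=manip.get_image("wrist")[0:210,70:350,::-1];b=manip.get_image("side")[100:310,190:390,::-1]
cv2.imwrite("pics/w7.png",np.hstack([cv2.resize(a,(420,315)),cv2.resize(b,(380,399))[:315]]))
E
```

```text
time_s: 13.33
tool_pos: [0.5935, -0.1343, 0.2375]
ee_rot: [3.141, 0.001, 1.626]
contact_force: [-2.4, -1.3, 7.2]
finger_gap: 0.0233
```

View pics/w7.png

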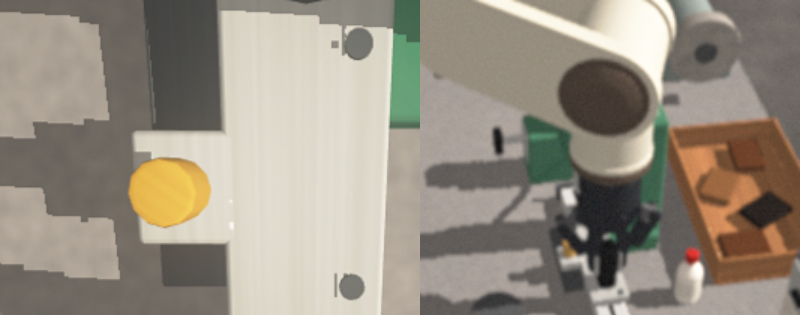

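The plunger block covers both ridges. The plunger sits at the same place in the wrist view as before the slide, near (162,193), so the grip has not slipped. The knob is in and the glue bottle is standing.

```bash
python3 -c "
from station import manip
print(manip.sense()['contact_force'],abs(manip.sense()['qvel']).max());print(manip.sign_off())"
```

```text
[-0.99509411 -0.09517705  6.89431958] 0.0027054011756907598
the job is handed in; nothing more can be done
None
```

The job is done and handed in at about 13.4 s of the 67 s allowed; no verdict came back.

- **Feeder knob:** I pulled it out until it met 17 N at the stop (about 46 mm of tool travel). I then pushed it back until it met 19 N. After release it showed at the same pixel rows in the wrist view as before.
- **Carriage:** I gripped the handle across the rail and slid the carriage towards the press. The force along the rail went from 4 N against the push, through the ridge's crest, to 5.5 N forward, then back to about 0 as the ball dropped in.
- **Position check:** The measured slide from the last look was about 27.3 mm, and the picture gave about 27.7 mm to the notch. The ridges are hidden under the plunger block at the end, so the ball's seating rests on the force and these two distances.
- **Final hold:** The fingers still grip the handle at the 60 N setting with a 23.3 mm gap. The arm was still, with about 0.1 N along the rail.
- **Loose things:** The glue bottle stood upright in the last picture and I saw no contact with anything else, but I did not measure the other loose things again at the end.

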